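# Put away soles, heels and cartons at the shoe-parts bench

## Robot

A 7-joint arm with a two-finger parallel gripper is mounted at the origin on the work surface. World frame = base frame: x ahead of the robot, y to its left, z up, the work surface at z = 0. Lengths are in m, angles in rad, forces in N, time in s.
With the tool pointing down it reaches from about 0.4 to 0.85 m from the base axis. Payload 10.4 kg.
Tool frame: the origin (TCP) lies on the centre line of the jaws, within the pads' length; the fingertips stand r.finger_overhang ahead of it and the grasp point (between the pads) lies 5 mm behind it (r.finger_overhang is the distance from the TCP to the fingertips, in m); z points along the fingers, y is the line along which they close (so a half turn about z gives the same grasp; the last joint's range is limited). The gripper opens to 87 mm and grips with 3 to 60 N. Pads are 19 mm wide; open, the fingers measure 117 mm over their backs; the gripper's body (75 mm by 190 mm) begins 51 mm behind the grasp point.
Start: joints at [1.288, 0.332, -0.065, 1.46, 0.022, 1.35, -0.088], TCP at [0.161, -0.604, 0.237] pointing down, gripper open.
Joint ranges: [-2.6, 2.6], [-0.5, 2.12], [-1.47, 1.34], [0.16, 2.42], [-1.27, 4.41], [0.06, 2.06], [-2.6, 2.6]. Speed limits (rad/s): [2.22, 2.22, 2.79, 2.79, 3.14, 3.14, 3.14].

## Interface

Orientations are given as a unit quaternion [x, y, z, w].
In Python, from bench import read_state, viewer, r gives the robot as it stands.
- The arm moves only by the tool carry_out, never from a script. Its argument "moves" is a list of rows, each a list of 6 numbers: the shift along the tool's x, y, z in units of 40 mm (1.0 is 40 mm), then the turn, a rotation vector about the tool's x, y, z in units of 8 degrees (1.0 is 8 degrees). A call has 1 to 20 rows; each row shifts and turns the commanded pose from where the row before left it, along the tool's axes as they then stand; what a row does not reach is not made up. A row lasts 1/8 s, in which the tool goes at most 62.5 mm and 10.7 degrees, less where a joint would pass 70% of its speed; a pose out of reach is approached as far as the arm can. A call is refused whole if a number of a shift passes 1 or a number of a turn 1, either way. A call with a gripper value outside its range is refused whole. "fingers" is the finger opening in mm, from 0 to 87, set as the call begins (left out, the last holds). The fingers move at their own pace and stop on an object; "force" is the grip in N (left out, the last holds). Time passes only in rows, so rows that do not move let the fingers close. It gives the time, the measured TCP pose, the force, the opening and the grip force at its end, in the units of the state.
- read_state(): the state, without advancing time (a new reading comes with each control period).
- viewer.camera(name): name is "scene" or "top" or "wrist"; returns a dict with "pixels" (480x640x3 uint8, red, green, blue), "range_z" (480x640 float32, m along the optical axis (not along the pixel's ray), 0 where there is no reading), "fx", "fy", "cx", "cy" (pixels), "k1" (the pictures are not rectified: a ray, as slopes to the right and down, at radius r is drawn at 1 + k1 r^2 times it, then the intrinsics apply), "xyz" and "orientation" of the camera in the world. Camera axes: x right, y down, z forward; pixel columns grow to the right and rows downward; lengths in m; the calibration is good to about 2 mm. A picture is of the moment at which its call begins.
- r.close_job(): hands the job in; it is judged then, once.
The state is a dict: "time": time; "joint_positions": joint angles; "joint_vel": joint speeds; "joint_torque": joint torques, N m; "ee_pos": TCP position; "eef_rot": TCP orientation; "ft_force": force on the tool from outside, world axes, zero at the start; "torque": the same for the moment, N m; "width": finger opening in m; "grip_force": force on a finger pad.
Only numpy, scipy, OpenCV 4.12 (cv2) and the standard library are available. Lean on these libraries where they do the work, as an engineer would, in place of code of your own. Each camera call takes 0.05 s, during which the arm holds its last target. There are 200 camera calls.

## Task

Put this mixed handful of shoe parts away: lay the wooden sole flat in the long open tray, stand the big heel in the wide bay and the small heel in the narrow bay of the divided bin, and set the two small cartons squarely side by side on top of the two cartons on the plywood board, crosswise to them, as the next layer of the stack. Everything ends flat and the same way up as it starts; leave the glue jar and the mug where they stand.

Things in the scene. Friction and masses are not known exactly. Their poses are not given: they have to be found in the camera images.
- sole_center (a point): Loose small wooden shoe sole, pale wood, 140 long x 54 wide x 14 thick, lying flat on the bench; 70 g. The point is its centre, 7 mm above its underside. x axis along its length (+x the broad round toe, -x the narrower round heel end), y across it, z up. Its waist (x from -33 to +10 mm) has straight parallel sides 44 mm apart; grip there.
- big_heel_center (a point): Loose big heel block, brown wood on a 6 mm dark rubber underside, D-shaped from above: 60 long (x) x 56 wide (y) x 40 high; about 110 g. The point is its centre, half-way up (20 mm). Flat back at -x, round front at +x (half-circle of radius 28 about x = +2 mm); flat parallel sides 56 mm apart from x = -30 to +2 mm. z up.
- small_heel_center (a point): Loose small heel block, the same D shape and materials as the big one but 42 long (x) x 38 wide (y) x 26 high; about 40 g. The point is its centre, half-way up (13 mm). Flat back at -x, round front at +x (radius 19 about x = +2 mm); flat sides 38 mm apart from x = -21 to +2 mm. z up.
- carton_a_center (a point): Loose small closed cardboard carton with a pale tape strip along its top, 62 long (x) x 30 wide (y) x 38 high; about 130 g. The point is its centre, half-way up (19 mm). z up. Held by its two 62 mm-apart ends, it can be set close beside its neighbour without a finger between them.
- carton_b_center (a point): Loose small carton, identical to carton_a (the two are interchangeable): 62 (x) x 30 (y) x 38 mm; point at its centre, 19 mm up.
- sole_tray: Long open green plastic tray without divider, fixed to the bench: outside 130 (x) x 190 (y) x 26 high, walls and floor 5 thick (inside 120 x 180, inner floor 5 mm above the bench). Origin at the centre of its underside, on the bench; its long way is its y axis; z up.
- heel_bin: Open green plastic bin with one divider, fixed to the bench: outside 130 (x) x 164 (y) x 30 high, walls and floor 5 thick, inner floor 5 mm above the bench. Origin at the centre of its underside; z up. The 4 mm divider runs along x at y = +17 mm and is as high as the walls. Wide bay: y from -77 to +15 mm (centre y = -31); narrow bay: y from +19 to +77 mm (centre y = +48); both bays 120 mm long in x.
- stack_board: Plywood board 120 x 120 x 12 fixed to the bench, carrying the first layer of the carton stack: two fixed cartons (62 x 30 x 38 each) lying side by side with their long way along the board's x axis, centred at y = +15.5 and -15.5 mm; their tops are 50 mm above the bench. Origin at the centre of the board's underside, on the bench; z up. The next layer lies crosswise: two cartons with their long way along the board's y, centred at x = +17 and x = -17 mm, y = 0.
- glue_jar: Bystander: loose jar with black screw cap, 48 diameter x 75 high, standing on the bench; origin at the centre of its underside. To be left alone.
- mug: Bystander: loose white mug, 72 diameter x 85 high, with a handle at its +y side; origin at the centre of its underside. To be left alone.
Not all that is in view belongs to the job. What is shaped like the part that bears sole_center but pink is not meant.

How it is judged:
By the outcome, as a careful person would: the job done as asked, in the order asked, and still so for the second after the job is handed in, with the robot touching nothing.
It also fails if it takes over 115 s, if anything falls off the work surface, if the arm or the gripper's body presses on something with over 40 N, if the wrist force passes 120 N, or if a joint passes its speed limit or range.

## Working session

There is one attempt and no reset: what is moved stays moved. The work goes in short steps, Python scripts to look and compute and a tool call to move; the robot and the scene stay as the last step left them, time stands still between calls to the robot, and variables do not carry over. Pictures are saved under pics/ and viewed, at most 14 in all, crops included, and the job is handed in when it is done.

Besides the shell and the picture viewer there is one more tool, called after "Call:" as name(argument=value, ...), one argument or row to a line, values as JSON. carry_out: Moves the arm, as the interface text tells. Its arguments: {"type":"object","properties":{"moves":{"type":"array","items":{"type":"array","items":{"type":"number"}}},"fingers":{"type":"number"},"force":{"type":"number"}},"required":["moves"]}

```bash
ls; mkdir -p pics; cat > h.py <<'E'
import numpy as np, cv2
from scipy.spatial.transform import Rotation as R
from bench import read_state, viewer, r
def cam(n):
    c=viewer.camera(n); c["R"]=R.from_quat(c["orientation"]).as_matrix(); c["t"]=np.array(c["xyz"]); return c
def ray(c,uv):
    uv=np.atleast_2d(np.asarray(uv,float)); d=np.c_[(uv[:,0]-c["cx"])/c["fx"],(uv[:,1]-c["cy"])/c["fy"]]
    s=d.copy()
    for _ in range(8): s=d/(1+c["k1"]*(s**2).sum(1,keepdims=True))
    return np.c_[s,np.ones(len(s))]
def plane(c,uv,z):
    d=ray(c,uv)@c["R"].T; return c["t"]+d*((z-c["t"][2])/d[:,2:3])
def depth(c,uv):
    uv=np.atleast_2d(uv).astype(int); s=ray(c,uv)*c["range_z"][uv[:,1],uv[:,0]][:,None]
    return s@c["R"].T+c["t"]
def save(c,n): cv2.imwrite("pics/"+n,c["pixels"][:,:,::-1])
E
python3 - <<'E'
from h import *
s=read_state(); print(s, r.finger_overhang)
for n in ("top","scene","wrist"):
    c=cam(n); save(c,n+"0.png"); np.savez(n+"0.npz",**c); print(n,c["t"],c["R"].round(3).tolist(),c["fx"],c["k1"])
print(read_state()["time"])
E
```

```text
pics
{'time': 0.0, 'joint_positions': array([ 1.2884072 ,  0.33288764, -0.06470766,  1.46096439,  0.0216054 ,
        1.34989049, -0.08849552]), 'joint_vel': array([ 7.32152543e-04, -1.96601192e-03, -6.66035200e-05,  1.52455241e-03,
       -8.07713578e-04, -1.24255963e-04, -9.77000415e-04]), 'joint_torque': array([ 1.56624837e-04, -6.23255396e+01,  2.49257876e-02, -3.89893126e+01,
       -6.12495979e-02,  3.98862711e-02,  8.93027459e-05]), 'ee_pos': array([ 0.1604488 , -0.60366496,  0.23573308]), 'eef_rot': array([ 9.91573067e-01,  1.29546611e-01, -1.29005524e-04, -7.15497498e-04]), 'ft_force': array([-1.35461428, -1.06961847, -0.295911  ]), 'torque': array([-0.06501937, -0.04173861,  0.01494802]), 'grip_force': 0.0, 'width': 0.08678115684487164} 0.014
top [ 0.35230777 -0.11081851  1.57677761] [[-0.018, -0.996, 0.089], [-1.0, 0.017, -0.006], [0.005, -0.089, -0.996]] 508.4648727481262 0.026866052749733926
scene [0.99583245 0.76968792 0.90577649] [[-0.847, 0.354, -0.397], [0.531, 0.531, -0.66], [-0.023, -0.77, -0.637]] 556.4351026374331 -0.016099446761419427
wrist [ 0.23844249 -0.58363002  0.38488758] [[0.257, -0.924, -0.283], [-0.966, -0.247, -0.074], [-0.001, 0.292, -0.956]] 393.67578373188934 -0.05067825761716643
0.15
```

View pics/top0.png

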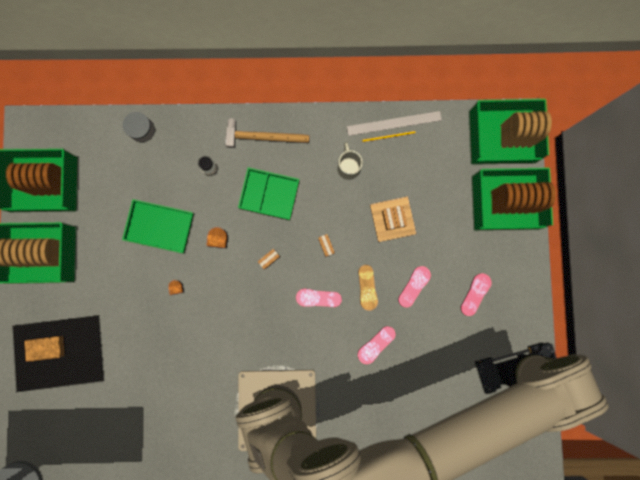

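View pics/scene0.png

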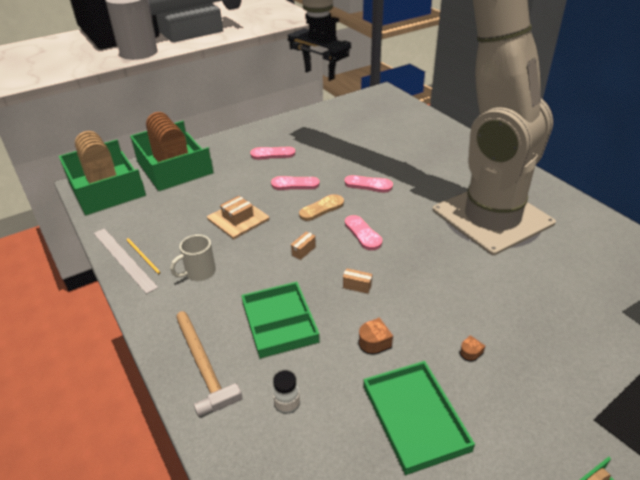

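The top view shows the pale wood sole at (369,288), with four pink look-alikes at (319,298), (415,287), (476,295) and (377,345). The big heel is at (217,238), the small heel at (176,287), and the loose cartons at (270,259) and (327,245). The board is at (393,218), the bin at (270,194), the tray at (159,227), the jar at (207,165) and the mug at (350,162). The scene view agrees, with the pale sole at (322,207).

Candidates for the sole are those five. Only (369,288) is pale wood, so it fits. I'll confirm it in an enlarged crop.

```bash
cat >> h.py <<'E'
def blobs(c,lo,hi,amin,roi=None):
    hsv=cv2.cvtColor(c["pixels"],cv2.COLOR_RGB2HSV); m=cv2.inRange(hsv,np.array(lo),np.array(hi))
    if roi: k=np.zeros_like(m); x0,y0,x1,y1=roi; k[y0:y1,x0:x1]=255; m&=k
    m=cv2.morphologyEx(m,cv2.MORPH_CLOSE,np.ones((3,3)))
    cs,_=cv2.findContours(m,cv2.RETR_EXTERNAL,cv2.CHAIN_APPROX_NONE)
    return [k[:,0].astype(float) for k in cs if cv2.contourArea(k)>amin]
def rect(P):
    """min-area rect of world xy: centre, long, short, yaw of long side (deg, -90..90)"""
    (cx,cy),(w,h),a=cv2.minAreaRect((P[:,:2]*1000).astype(np.float32))
    if w<h: w,h,a=h,w,a+90
    return np.array([cx,cy,w,h,(a+90)%180-90]).round(1)
E
python3 - <<'E'
from h import *
c=dict(np.load("top0.npz"))
for n,(u,v) in dict(sole=(369,288),big=(217,238),small=(176,287),ca=(270,259),cb=(327,245),board=(393,218),bin=(270,194),tray=(159,227),jar=(207,165),mug=(350,162)).items():
    print(n,depth(c,[u,v]).round(3),cv2.cvtColor(c["pixels"][v:v+1,u:u+1],cv2.COLOR_RGB2HSV)[0,0])
print("green");
for k in blobs(c,(50,100,40),(75,255,255),500): 
    if 100<k[:,0].mean()<320: print(k.mean(0),rect(plane(c,k,.028)))
print("brown")
for k in blobs(c,(5,90,60),(30,255,255),60,(140,180,430,320)): print(k.mean(0),rect(plane(c,k,.02)))
a=c["pixels"][250:370,290:500]; cv2.imwrite("pics/crop.png",cv2.resize(a,None,fx=3,fy=3,interpolation=2)[:,:,::-1])
E
```

```text
sole [[ 0.357 -0.286  0.014]] [ 20 130 210]
big [[0.516 0.174 0.04 ]] [ 14 192 190]
small [[0.37  0.301 0.023]] [ 14 192 195]
ca [[0.449 0.014 0.043]] [ 16  97 206]
cb [[ 0.49  -0.16   0.029]] [ 18  63 217]
board [[ 0.567 -0.361  0.044]] [ 16 151 192]
bin [[ 0.656  0.015 -0.001]] [ 68 197 166]
tray [[0.557 0.361 0.002]] [ 67 194 162]
jar [[0.733 0.197 0.073]] [173  25  41]
mug [[ 0.753 -0.238  0.004]] [ 26  46 224]
green
[157.54040404 225.96464646] [557.1 356.8 193.5 128.4  76.4]
[268.43888889 193.46666667] [652.5  17.9 164.4 131.5  76.3]
brown
[175.         287.47727273] [370.3 305.   42.6  42.3   0.5]
[367.04807692 287.48076923] [ 358.5 -281.   137.9   52.9    2.4]
[268.03773585 258.71698113] [451.9  20.7  62.9  33.9 -51. ]
[216.64615385 238.07692308] [521.1 178.5  62.6  62.3  83.6]
[392.54109589 218.95890411] [ 568.2 -363.8  121.2  120.7  -79.1]
```

View pics/crop.png

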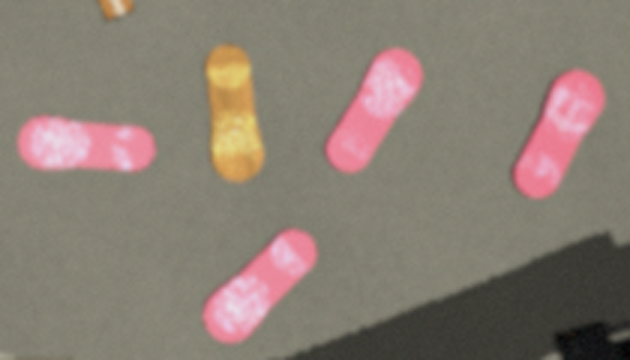

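The crop confirms it: the pale wood sole is alone among the pink ones, heel end up at (228,60) in the crop and broad toe at (237,160).

```bash
cat >> h.py <<'E'
def go(x,y,z,psi):
    """psi: world yaw (deg) of tool x, tool down. Prints turn (8deg units), then shift in the turned frame (40 mm units)"""
    s=read_state(); A=R.from_quat(s["eef_rot"]); T=R.from_euler("Z",psi,degrees=True)*R.from_euler("X",180,degrees=True)
    print("t %.2f now %s yaw %.1f"%(s["time"],s["ee_pos"].round(4),np.degrees(np.arctan2(*A.as_matrix()[[1,0],0]))))
    print("turn",(np.degrees((A.inv()*T).as_rotvec())/8).round(3),"shift",(T.inv().apply(np.array([x,y,z])-s["ee_pos"])/.04).round(3))
E
python3 -c "
from h import *
go(.3685,-.281,.14,2.4)"
```

```text
t 0.15 now [ 0.1605 -0.6038  0.236 ] yaw 14.9
turn [-7.000e-03  1.000e-03  1.561e+00] shift [ 5.533 -7.845  2.399]
```

Call:
carry_out(
  moves=[
    [0, 0, 0.3, 0, 0, 0.78],
    [0, 0, 0.5, 0, 0, 0.78],
    [0.69, -0.98, 0.2, 0, 0, 0],
    [0.69, -0.98, 0.2, 0, 0, 0],
    [0.69, -0.98, 0.2, 0, 0, 0],
    [0.69, -0.98, 0.2, 0, 0, 0],
    [0.69, -0.98, 0.2, 0, 0, 0],
    [0.69, -0.98, 0.2, 0, 0, 0],
    [0.69, -0.98, 0.2, 0, 0, 0],
    [0.69, -0.98, 0.2, 0, 0, 0],
    [0, 0, 0, 0, 0, 0],
  ],
  fingers=70,
)

```text
time: 1.52
ee_pos: [0.3696, -0.2782, 0.1401]
eef_rot: [1.0, 0.024, -0.0, -0.001]
ft_force: [0.0, -0.5, 0.0]
width: 0.07
grip_force: 0.0
```

```bash
python3 - <<'E'
from h import *
s=read_state(); print(s["time"],s["ee_pos"].round(4),s["ft_force"].round(1),s["width"])
c=cam("wrist"); save(c,"w1.png"); np.savez("w1.npz",**c)
for k in blobs(c,(12,70,60),(32,255,255),800):
    P=plane(c,k,.014); D=depth(c,k.mean(0)); print(k.mean(0).round(),rect(P),D.round(4))
E
```

```text
1.525 [ 0.3696 -0.2782  0.1401] [ 0.  -0.5  0. ] 0.06996629177232942
[446. 417.] [ 216.4 -393.9  348.5   26.3  -87.1] [[ 0.3954 -0.3015  0.2248]]
[499. 356.] [ 276.3 -424.2   64.3   23.    14.1] [[ 0.4034 -0.3155  0.2145]]
[150. 356.] [ 262.5 -142.3   64.3   23.    -8.5] [[ 0.3994 -0.2382  0.2142]]
[328. 243.] [ 362.  -281.4  140.    52.8    4.5] [[ 0.3662 -0.2811  0.0138]]
[480.  17.] [ 518.1 -374.5  122.4   27.   -85.7] [[ 0.5211 -0.3703  0.0132]]
[138.  51.] [ 493.8 -152.6   73.1   44.1   20.6] [[ 0.4868 -0.162   0.0394]]
```

View pics/w1.png

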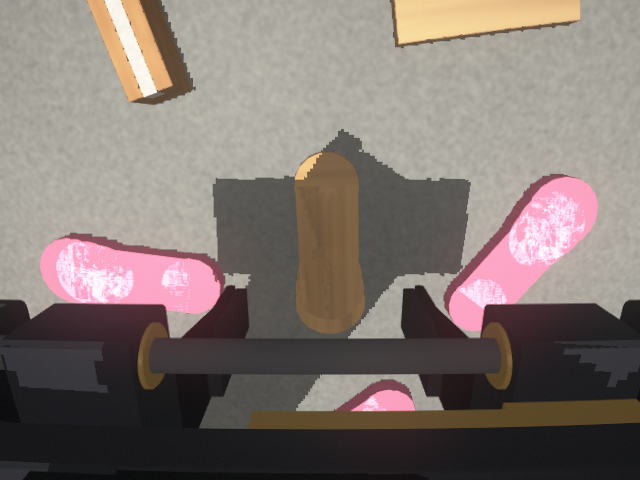

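The wrist view shows the wooden sole in the middle, heel end at (327,153) and toe at (330,333), with pink ones clear on both sides at (220,285) and (452,300).

```bash
cat >> h.py <<'E'
def pca(P):
    P=P[:,:2]; h=cv2.moments(((P-P.min(0))*4000).astype(np.int32)); return np.degrees(.5*np.arctan2(2*h["mu11"],h["mu20"]-h["mu02"]))
E
python3 - <<'E'
from h import *
c=dict(np.load("w1.npz"))
k=[k for k in blobs(c,(5,60,30),(32,255,255),800,(280,120,380,350))][0]
P=plane(c,k,.014); y=pca(P); print(rect(P),y)
go(.3735,-.2812,.0175,y)
E
```

```text
[ 362.  -281.3  140.2   52.9    4.5] 4.6088808954369025
t 1.57 now [ 0.3685 -0.2803  0.1403] yaw 2.6
turn [-0.002  0.003 -0.253] shift [0.123 0.033 3.07 ]
```

Call:
carry_out(
  moves=[
    [0.12, 0.03, 0.8, 0, 0, -0.25],
    [0, 0, 0.9, 0, 0, 0],
    [0, 0, 0.8, 0, 0, 0],
    [0, 0, 0.4, 0, 0, 0],
    [0, 0, 0.17, 0, 0, 0],
    [0, 0, 0, 0, 0, 0],
  ],
  fingers=62,
)

```text
time: 2.33
ee_pos: [0.373, -0.2829, 0.0182]
eef_rot: [0.999, 0.038, 0.0, 0.0]
ft_force: [0.4, 1.1, 0.8]
width: 0.0621
grip_force: 0.0
```

Call:
carry_out(
  moves=[
    [0, 0, 0, 0, 0, 0],
    [0, 0, 0, 0, 0, 0],
    [0, 0, 0, 0, 0, 0],
    [0, 0, 0, 0, 0, 0],
  ],
  fingers=35,
  force=20,
)

```text
time: 2.82
ee_pos: [0.3732, -0.2826, 0.0183]
eef_rot: [0.999, 0.038, 0.0, 0.0]
ft_force: [-1.5, 1.7, 6.0]
width: 0.0438
grip_force: 20.0
```

```bash
python3 - <<'E'
from h import *
s=read_state(); print(s["width"],s["grip_force"],s["ft_force"].round(1))
t=np.radians(76.4); 
# sole +x points world -x at yaw 4.5 -> grip offset: centre is -11.5mm along tool x
x,y=np.array([.5571,.3568])+.0125*np.array([np.cos(t),np.sin(t)]); go(x,y,.12,76.4)
E
```

```text
0.043762347301967416 19.990350902080536 [-1.5  1.7  6. ]
t 2.83 now [ 0.3732 -0.2826  0.0183] yaw 4.4
turn [ 6.000e-03 -1.000e-03 -8.999e+00] shift [16.931  0.71  -2.543]
```

Call:
carry_out(
  moves=[
    [0, 0, -0.3, 0, 0, 0],
    [0, 0, -0.8, 0, 0, 0],
    [0, 0, -0.8, 0, 0, -1],
    [0, 0, -0.65, 0, 0, -1],
    [0, 0, 0, 0, 0, -1],
    [0, 0, 0, 0, 0, -1],
    [0, 0, 0, 0, 0, -1],
    [0, 0, 0, 0, 0, -1],
    [0, 0, 0, 0, 0, -1],
    [0, 0, 0, 0, 0, -1],
    [0, 0, 0, 0, 0, -1],
    [0.9, 0, 0, 0, 0, 0],
    [1, 0, 0, 0, 0, 0],
    [1, 0, 0, 0, 0, 0],
    [1, 0, 0, 0, 0, 0],
    [1, 0, 0, 0, 0, 0],
    [1, 0, 0, 0, 0, 0],
    [1, 0, 0, 0, 0, 0],
  ],
)

```text
time: 5.08
ee_pos: [0.4379, -0.013, 0.1204]
eef_rot: [0.786, 0.618, -0.0, 0.0]
ft_force: [0.6, -0.4, -0.1]
width: 0.0437
grip_force: 20.0
```

Call:
carry_out(
  moves=[
    [1, 0.1, 0, 0, 0, 0],
    [1, 0.1, 0, 0, 0, 0],
    [1, 0.1, 0, 0, 0, 0],
    [1, 0.1, 0, 0, 0, 0],
    [1, 0.1, 0, 0, 0, 0],
    [1, 0.1, 0, 0, 0, 0],
    [1, 0.1, 0, 0, 0, 0],
    [0.6, 0, 0, 0, 0, 0],
    [0, 0, 0, 0, 0, 0],
    [0, 0, 0, 0, 0, 0],
  ],
)

```text
time: 6.32
ee_pos: [0.5365, 0.2737, 0.1199]
eef_rot: [0.786, 0.618, -0.0, 0.0]
ft_force: [0.0, -0.3, -1.2]
width: 0.0435
grip_force: 20.0
```

```bash
python3 - <<'E'
from h import *
s=read_state(); print(s["width"],s["ft_force"].round(1))
c=cam("wrist"); save(c,"w2.png"); np.savez("w2.npz",**c)
c2=cam("top"); np.savez("top1.npz",**c2)
c3=cam("scene"); np.savez("scene1.npz",**c3)
go(.56,.369,.024,76.4)
E
```

```text
0.043476312883431324 [ 0.  -0.3 -1.2]
t 6.47 now [0.5367 0.2734 0.1199] yaw 76.3
turn [ 0.004  0.006 -0.01 ] shift [2.46  0.005 2.398]
```

View pics/w2.png

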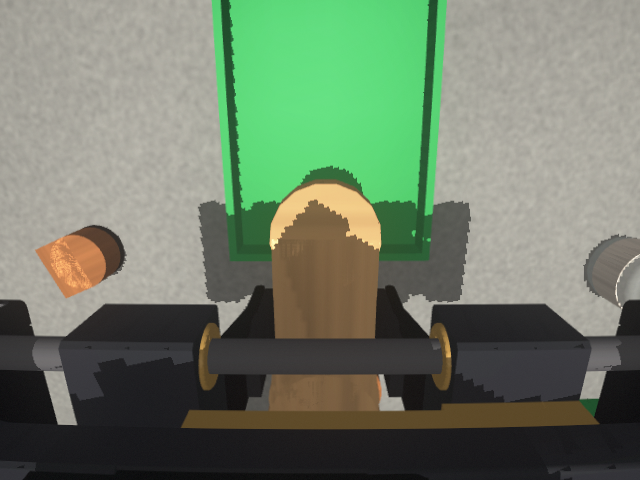

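The wrist view shows the held sole, toe to the rear and heel end at (326,185). It lines up with the green tray, whose near edge runs from (232,258) to (430,258). The small heel is at (82,260). I still need 98 mm forward, then down.

Call:
carry_out(
  moves=[
    [0.9, 0, 0, 0, 0, 0],
    [0.9, 0, 0, 0, 0, 0],
    [0.66, 0, 0.3, 0, 0, 0],
    [0, 0, 0.8, 0, 0, 0],
    [0, 0, 0.7, 0, 0, 0],
    [0, 0, 0.4, 0, 0, 0],
    [0, 0, 0.15, 0, 0, 0],
    [0, 0, 0.05, 0, 0, 0],
    [0, 0, 0, 0, 0, 0],
  ],
)

```text
time: 7.6
ee_pos: [0.56, 0.3706, 0.0246]
eef_rot: [0.786, 0.618, 0.001, 0.0]
ft_force: [0.1, -0.1, -1.1]
width: 0.0436
grip_force: 20.0
```

Call:
carry_out(
  moves=[
    [0, 0, 0, 0, 0, 0],
    [0, 0, 0, 0, 0, 0],
    [0, 0, -0.3, 0, 0, 0],
    [0, 0, -0.8, 0, 0, 0],
    [0, 0, -0.9, 0, 0, 0],
    [0, 0, -0.9, 0, 0, 0],
    [0, 0, 0, 0, 0, 0],
  ],
  fingers=62,
)

```text
time: 8.48
ee_pos: [0.5607, 0.3718, 0.1441]
eef_rot: [0.786, 0.618, 0.003, 0.0]
ft_force: [-0.3, 0.1, -0.3]
width: 0.0621
grip_force: 0.0
```

```bash
python3 - <<'E'
from h import *
c=cam("wrist"); save(c,"w3.png"); np.savez("w3.npz",**c)
for k in blobs(c,(5,70,30),(32,255,255),1500,(200,60,450,340)): print(k.mean(0).round(),rect(plane(c,k,.019)),depth(c,k.mean(0)).round(4))
c=dict(np.load("top0.npz")); k=[k for k in blobs(c,(5,90,60),(30,255,255),60,(140,180,430,320))][3]
a=c["pixels"][220:310,150:290]; cv2.imwrite("pics/crop2.png",cv2.resize(a,None,fx=5,fy=5,interpolation=2)[:,:,::-1])
E
```

```text
[323. 250.] [557.2 359.9 137.5  53.   76.4] [[0.5586 0.364  0.0203]]
```

View pics/crop2.png

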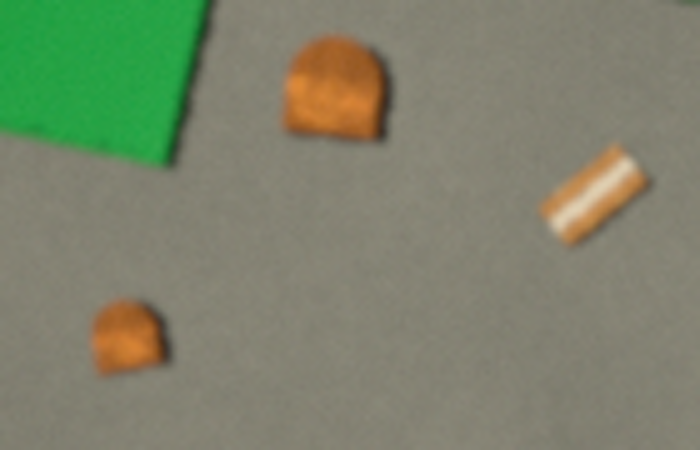

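The sole lies in the tray, measured at (557,360) mm with yaw 76°. The crop shows the big heel with its flat back at the bottom, (285,132)-(382,138), and round front up. The small heel is at (128,338) with its back also at the bottom, and carton a at (595,195).

```bash
python3 -c "
from h import *
go(.519,.177,.15,-4); print(read_state()['joint_positions'].round(2))"
```

```text
t 8.53 now [0.5601 0.371  0.1419] yaw 76.4
turn [ 3.0000e-03 -2.4000e-02  1.0051e+01] shift [-0.687  4.909 -0.203]
[-0.13  0.61 -0.76  1.41  0.43  1.29 -1.16]
```

```bash
python3 -c "
from h import *
go(.519,.177,.15,176)"
```

```text
t 8.53 now [0.5601 0.371  0.1419] yaw 76.4
turn [ 2.5000e-02  3.0000e-03 -1.2449e+01] shift [ 0.687 -4.909 -0.203]
```

Call:
carry_out(
  moves=[
    [0, 0, 0, 0, 0, -1],
    [0, 0, 0, 0, 0, -1],
    [0, 0, 0, 0, 0, -1],
    [0, 0, 0, 0, 0, -1],
    [0, 0, 0, 0, 0, -1],
    [0, 0, 0, 0, 0, -1],
    [0, 0, 0, 0, 0, -1],
    [0, 0, 0, 0, 0, -1],
    [0, 0, 0, 0, 0, -1],
    [0, 0, 0, 0, 0, -1],
    [0, 0, 0, 0, 0, -1],
    [0, 0, 0, 0, 0, -1],
    [0, 0, 0, 0, 0, -0.45],
    [0.13, -0.98, -0.04, 0, 0, 0],
    [0.13, -0.98, -0.04, 0, 0, 0],
    [0.13, -0.98, -0.04, 0, 0, 0],
    [0.13, -0.98, -0.04, 0, 0, 0],
    [0.13, -0.98, -0.04, 0, 0, 0],
    [0, 0, 0, 0, 0, 0],
  ],
  fingers=80,
)

```text
time: 10.9
ee_pos: [0.52, 0.1726, 0.1468]
eef_rot: [0.037, 0.999, -0.001, -0.001]
ft_force: [-0.0, 0.1, -0.2]
width: 0.0803
grip_force: 0.0
```

```bash
python3 - <<'E'
from h import *
s=read_state(); print(s["joint_positions"].round(2),s["time"],s["ee_pos"].round(4))
c=cam("wrist"); save(c,"w4.png"); np.savez("w4.npz",**c)
E
```

```text
[ 0.56  0.52 -1.22  1.73  0.52  1.26  0.71] 10.9 [0.52   0.1726 0.1468]
```

View pics/w4.png

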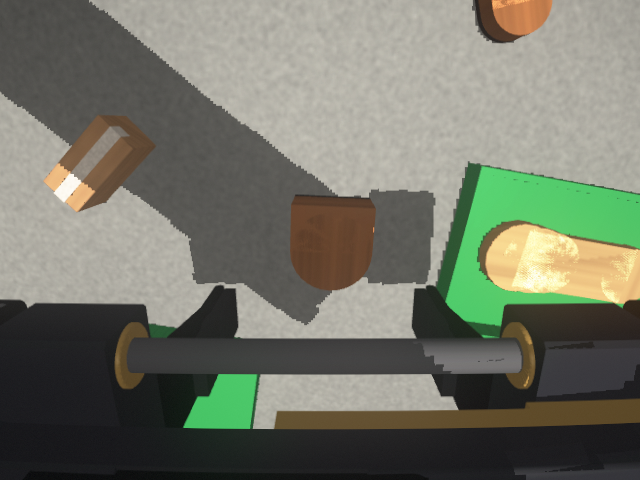

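The wrist view shows the big heel at (333,243), back edge at row ~200 and sides at columns 291 and 375. The fingers stand clear at columns 237 and 413, and the tray with the sole is at right.

```bash
cat >> h.py <<'E'
def top_face(c,uv,tol=.004,hw=110):
    """contour of the flat top face around pixel uv, by depth: (pixels contour, height, world pts)"""
    H,W=c["range_z"].shape; V,U=np.mgrid[0:H,0:W]; P=depth(c,np.c_[U.ravel(),V.ravel()]).reshape(H,W,3)
    u,v=uv; z=np.median(P[v-4:v+5,u-4:u+5,2]); m=((abs(P[:,:,2]-z)<tol)&(c["range_z"]>0)).astype(np.uint8)
    k=np.zeros_like(m); k[max(0,v-hw):v+hw,max(0,u-hw):u+hw]=1; m=cv2.morphologyEx(m&k,cv2.MORPH_OPEN,np.ones((3,3)))
    _,l=cv2.connectedComponents(m); m=(l==l[v,u]).astype(np.uint8)
    k=max(cv2.findContours(m,0,1)[0],key=cv2.contourArea)[:,0].astype(float)
    return k,z,plane(c,k,z)
E
python3 - <<'E'
from h import *
c=dict(np.load("w4.npz")); k,z,P=top_face(c,(333,245)); print(z,rect(P),pca(P),len(k))
print("col range",k.min(0),k.max(0))
# side lines: fit lines to flat sides in world
Q=P[:,:2]*1000
x0=Q[:,0].min()
for sgn in (1,-1):
    cy=(Q[:,1].max()+Q[:,1].min())/2
    s=Q[(Q[:,0]>x0+5)&(Q[:,0]<x0+28)&(sgn*(Q[:,1]-cy)>20)]; print(len(s),np.degrees(np.arctan(np.polyfit(s[:,0],s[:,1],1)[0])),s.mean(0))
b=Q[(Q[:,0]<x0+4)&(abs(Q[:,1]-cy)<22)]; print("back",len(b),np.degrees(-np.arctan(np.polyfit(b[:,1],b[:,0],1)[0])),b.mean(0))
t=dict(np.load("top0.npz")); print("top-view height",top_face(t,(217,238),hw=20)[1])
E
```

```text
0.040865416567362256 [521.7 176.2  60.2  55.9  -6.9] -7.381894778519714 290
col range [290. 203.] [375. 289.]
49 4.184562618107259 [503.12630467 204.71354164]
34 -8.030928656947147 [505.16435215 150.30991369]
back 41 -6.321042324350623 [490.89373803 169.18248769]
top-view height 0.038789416908627805
```

```bash
python3 -c "
from h import *
go(.5078,.1779,.020,173.1)"
```

```text
t 10.95 now [0.5199 0.1748 0.1471] yaw 175.8
turn [-0.009 -0.004  0.343] shift [0.31  0.041 3.179]
```

Call:
carry_out(
  moves=[
    [0.31, 0.04, 0.3, 0, 0, 0.34],
    [0, 0, 0.8, 0, 0, 0],
    [0, 0, 0.9, 0, 0, 0],
    [0, 0, 0.7, 0, 0, 0],
    [0, 0, 0.35, 0, 0, 0],
    [0, 0, 0.13, 0, 0, 0],
    [0, 0, 0, 0, 0, 0],
  ],
  fingers=78,
)

```text
time: 11.82
ee_pos: [0.5079, 0.1796, 0.021]
eef_rot: [0.058, 0.998, 0.0, 0.0]
ft_force: [1.3, 0.1, 0.4]
width: 0.0783
grip_force: 0.0
```

Call:
carry_out(
  moves=[
    [0, 0, 0, 0, 0, 0],
    [0, 0, 0, 0, 0, 0],
    [0, 0, 0, 0, 0, 0],
    [0, 0, 0, 0, 0, 0],
  ],
  fingers=45,
  force=25,
)

```text
time: 12.32
ee_pos: [0.5079, 0.179, 0.0208]
eef_rot: [0.059, 0.998, -0.0, 0.0]
ft_force: [-0.4, -1.1, 3.7]
width: 0.0556
grip_force: 25.0
```

```bash
python3 - <<'E'
from h import *
# bin: divider/pose from initial top view & current scene; bin y=76.4deg
t=np.radians(76.4); by=np.array([np.cos(t),np.sin(t)]); B=np.array([.6525,.0179])
print("bays",B-.031*by,B+.048*by)
# place: tool x (psi=76.4) = -heel x ; heel centre in wide bay
p=B-.031*by+.014*by
go(*p,.12,76.4)
E
```

```text
bays [ 0.64521059 -0.01223079] [0.66378682 0.06455413]
t 12.32 now [0.5079 0.179  0.0208] yaw 173.3
turn [2.0000e-03 4.0000e-03 1.2109e+01] shift [-3.49   4.46  -2.479]
```

Call:
carry_out(
  moves=[
    [0, 0, -0.4, 0, 0, 0],
    [0, 0, -0.8, 0, 0, 0.1],
    [0, 0, -0.8, 0, 0, 1],
    [0, 0, -0.5, 0, 0, 1],
    [0, 0, 0, 0, 0, 1],
    [0, 0, 0, 0, 0, 1],
    [0, 0, 0, 0, 0, 1],
    [0, 0, 0, 0, 0, 1],
    [0, 0, 0, 0, 0, 1],
    [0, 0, 0, 0, 0, 1],
    [0, 0, 0, 0, 0, 1],
    [0, 0, 0, 0, 0, 1],
    [0, 0, 0, 0, 0, 1],
    [-0.2, 0.2, 0, 0, 0, 1],
    [-0.58, 0.8, 0, 0, 0, 0],
    [-0.58, 0.8, 0, 0, 0, 0],
    [-0.58, 0.8, 0, 0, 0, 0],
    [-0.58, 0.8, 0, 0, 0, 0],
    [-0.58, 0.8, 0, 0, 0, 0],
    [0, 0, 0, 0, 0, 0],
  ],
)

```text
time: 14.82
ee_pos: [0.6447, 0.0168, 0.1208]
eef_rot: [0.787, 0.617, 0.0, 0.0]
ft_force: [0.1, -0.5, -0.7]
width: 0.0557
grip_force: 25.0
```

```bash
python3 - <<'E'
from h import *
s=read_state(); print(s["joint_positions"].round(2),s["width"])
c=cam("wrist"); save(c,"w5.png"); np.savez("w5.npz",**c)
c=cam("top"); 
k=[k for k in blobs(c,(50,100,40),(75,255,255),500) if 100<k[:,0].mean()<320]; print([rect(plane(c,q,.028)) for q in k])
go(.6485,.0014,.0265,76.4)
E
```

```text
[ 0.45  0.57 -0.75  1.51  0.4   1.22 -0.6 ] 0.055729389730065346
[array([557.1, 356.8, 193.5, 128.4,  76.4])]
t 14.93 now [0.6431 0.0208 0.121 ] yaw 76.5
turn [-0.003 -0.008  0.011] shift [-0.44   0.245  2.362]
```

View pics/w5.png

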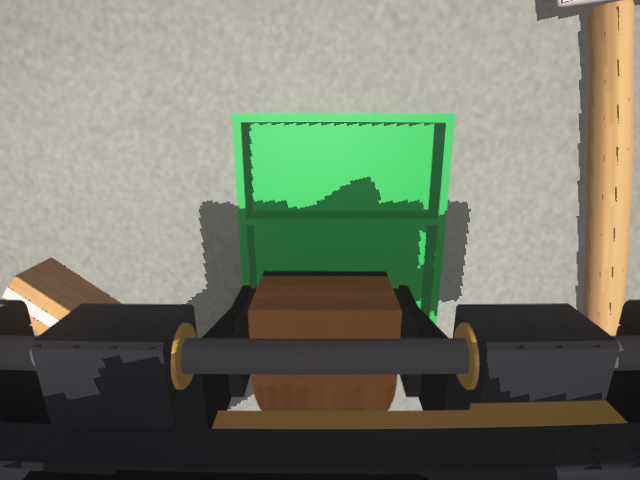

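The wrist view shows the bin with its far rim at row 115, columns 233-453, and the divider at row ~214, columns 240-447. The held heel is at (325,340), with its back toward the divider.

```bash
python3 - <<'E'
from h import *
c=dict(np.load("w5.npz"))
P=plane(c,[(233,114),(454,114),(343,214),(240,214),(447,214)],.030)[:,:2]; print(P.round(4).tolist())
t=np.radians(76.4); by=np.array([np.cos(t),np.sin(t)]); bx=np.array([by[1],-by[0]])
B=np.array([.6525,.0179]); print(((P-B)@np.c_[bx,by]*1000).round(1))
print("yaw",np.degrees(np.arctan2(*(P[1]-P[0])[::-1])))
E
```

```text
[[0.6135, 0.1125], [0.739, 0.0819], [0.6624, 0.0389], [0.5999, 0.0542], [0.7257, 0.0235]]
[[-60.1  82.7]
 [ 69.   82.6]
 [  4.6  22.8]
 [-59.7  23. ]
 [ 69.8  22.7]]
yaw -13.66524671852308
```

```bash
python3 -c "
from h import *
go(.6526,.0015,.0263,76.4)"
```

```text
t 14.93 now [0.6431 0.0208 0.121 ] yaw 76.5
turn [-0.003 -0.008  0.011] shift [-0.413  0.344  2.367]
```

Call:
carry_out(
  moves=[
    [-0.41, 0.34, 0.5, 0, 0, 0],
    [0, 0, 0.2, 0, 0, 0],
    [0, 0, 0, 0, 0, 0],
    [0, 0, 0, 0, 0, 0],
  ],
)

```text
time: 15.42
ee_pos: [0.6527, 0.002, 0.0929]
eef_rot: [0.785, 0.619, 0.0, -0.0]
ft_force: [-0.7, -0.1, -0.9]
width: 0.0559
grip_force: 25.0
```

```bash
python3 -c "
from h import *
go(.6526,.0015,.0263,76.4)"
```

```text
t 15.43 now [0.6527 0.002  0.0929] yaw 76.5
turn [ 0.001 -0.003  0.017] shift [-1.200e-02  1.000e-03  1.666e+00]
```

Call:
carry_out(
  moves=[
    [0, 0, 0.6, 0, 0, 0],
    [0, 0, 0.6, 0, 0, 0],
    [0, 0, 0.3, 0, 0, 0],
    [0, 0, 0.12, 0, 0, 0],
    [0, 0, 0.04, 0, 0, 0],
    [0, 0, 0, 0, 0, 0],
    [0, 0, 0, 0, 0, 0],
  ],
)

```text
time: 16.3
ee_pos: [0.6531, 0.0011, 0.0268]
eef_rot: [0.785, 0.619, 0.0, 0.0]
ft_force: [0.2, -0.7, -1.7]
width: 0.0556
grip_force: 25.0
```

Call:
carry_out(
  moves=[
    [0, 0, 0, 0, 0, 0],
    [0, 0, 0, 0, 0, 0],
    [0, 0, -0.3, 0, 0, 0],
    [0, 0, -0.8, 0, 0, 0],
    [0, 0, -0.9, 0, 0, 0],
    [0, 0, -0.9, 0, 0, 0],
    [0, 0, 0, 0, 0, 0],
    [0, 0, 0, 0, 0, 0],
  ],
  fingers=70,
)

```text
time: 17.3
ee_pos: [0.6526, 0.0009, 0.1422]
eef_rot: [0.785, 0.619, -0.0, 0.0]
ft_force: [-0.6, -0.3, -0.4]
width: 0.0698
grip_force: 0.0
```

```bash
python3 - <<'E'
from h import *
c=cam("wrist"); save(c,"w6.png"); np.savez("w6.npz",**c)
k,z,P=top_face(c,(325,255)); print(z,rect(P))
go(.372,.303,.13,190)
E
```

```text
0.04584822639288352 [650.  -12.5  60.4  56.   76.5]
t 17.35 now [0.6523 0.0009 0.1415] yaw 76.5
turn [-8.0000e-03 -4.0000e-03 -1.4189e+01] shift [5.589 8.655 0.288]
```

View pics/w6.png

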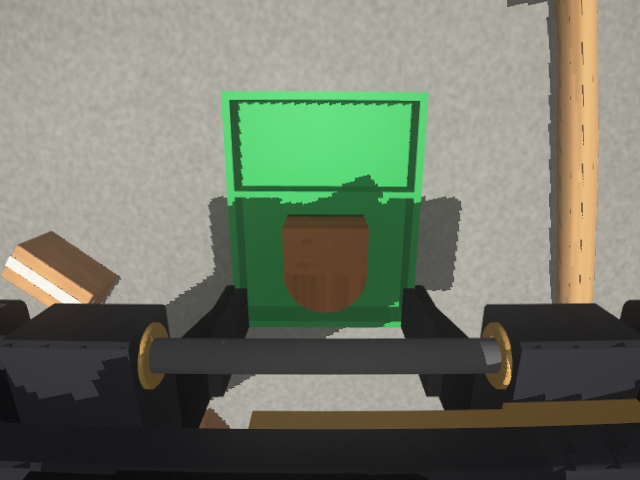

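The big heel stands in the wide bay: top at 45.8 mm, centre (650,-12.5), image (325,265). The divider at row 195 is clear of it. Next is the small heel.

Call:
carry_out(
  moves=[
    [0, 0, 0, 0, 0, -1],
    [0, 0, 0, 0, 0, -1],
    [0, 0, 0, 0, 0, -1],
    [0, 0, 0, 0, 0, -1],
    [0, 0, 0, 0, 0, -1],
    [0, 0, 0, 0, 0, -1],
    [0, 0, 0, 0, 0, -1],
    [0, 0, 0, 0, 0, -1],
    [0, 0, 0, 0, 0, -1],
    [0, 0, 0, 0, 0, -1],
    [0, 0, 0, 0, 0, -1],
    [0, 0, 0, 0, 0, -1],
    [0, 0, 0, 0, 0, -1],
    [0, 0, 0, 0, 0, -1],
    [0, 0, 0, 0, 0, -0.2],
  ],
)

```text
time: 19.23
ee_pos: [0.6523, 0.0011, 0.1411]
eef_rot: [-0.088, 0.996, 0.0, -0.001]
ft_force: [-0.1, 0.2, 0.4]
width: 0.0701
grip_force: 0.0
```

Call:
carry_out(
  moves=[
    [0.3, 0.4, 0, 0, 0, 0],
    [0.62, 0.97, 0, 0, 0, 0],
    [0.62, 0.97, 0, 0, 0, 0],
    [0.62, 0.97, 0, 0, 0, 0],
    [0.62, 0.97, 0, 0, 0, 0],
    [0.62, 0.97, 0, 0, 0, 0],
    [0.62, 0.97, 0, 0, 0, 0],
    [0.62, 0.97, 0.1, 0, 0, 0],
    [0.62, 0.97, 0.1, 0, 0, 0],
    [0.33, 0.5, 0.1, 0, 0, 0],
    [0, 0, 0, 0, 0, 0],
    [0, 0, 0, 0, 0, 0],
  ],
)

```text
time: 20.72
ee_pos: [0.3726, 0.3023, 0.13]
eef_rot: [-0.087, 0.996, -0.0, -0.0]
ft_force: [-0.4, -0.4, -0.7]
width: 0.0701
grip_force: 0.0
```

```bash
python3 - <<'E'
from h import *
s=read_state(); print(s["joint_positions"].round(2),s["time"],s["ee_pos"].round(4))
c=cam("wrist"); save(c,"w7.png"); np.savez("w7.npz",**c)
for k in blobs(c,(5,90,30),(25,255,255),800,(150,50,500,300)): print(k.mean(0),rect(plane(c,k,.02)))
E
```

```text
[ 0.4   0.41 -1.35  1.92  0.44  1.17  0.63] 20.725 [0.3726 0.3023 0.13  ]
[329.27403846 240.38942308] [372.9 305.4  47.6  38.8  10. ]
```

View pics/w7.png

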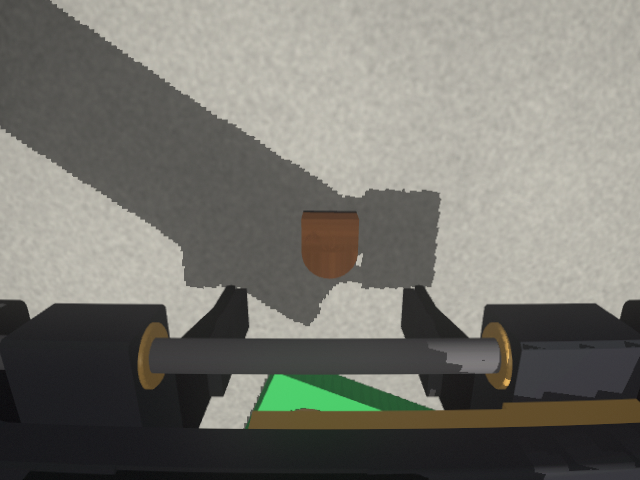

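The wrist view shows the small heel square to the tool: back at row 212, columns 302-358, front down to row 278.

```bash
python3 - <<'E'
from h import *
c=dict(np.load("w7.npz")); k,z,P=top_face(c,(329,245)); q=rect(P); print(z,q)
t=np.radians(q[4]); p=q[:2]/1000-.009*np.array([np.cos(t),np.sin(t)]); print("topview",top_face(dict(np.load("top0.npz")),(176,287),hw=15)[1])
go(*p,.016,180+q[4])
E
```

```text
0.026739178366739058 [372.2 305.   42.3  38.    9. ]
topview 0.02501621133534515
t 20.77 now [0.3728 0.3021 0.13  ] yaw -170.1
turn [-0.002 -0.001  0.118] shift [0.228 0.074 2.85 ]
```

Call:
carry_out(
  moves=[
    [0.23, 0.07, 0.3, 0, 0, 0.12],
    [0, 0, 0.8, 0, 0, 0],
    [0, 0, 0.8, 0, 0, 0],
    [0, 0, 0.6, 0, 0, 0],
    [0, 0, 0.25, 0, 0, 0],
    [0, 0, 0.1, 0, 0, 0],
    [0, 0, 0, 0, 0, 0],
  ],
  fingers=60,
)

```text
time: 21.65
ee_pos: [0.3626, 0.3042, 0.0165]
eef_rot: [-0.079, 0.997, 0.0, 0.0]
ft_force: [-0.4, -0.6, -0.5]
width: 0.06
grip_force: 0.0
```

Call:
carry_out(
  moves=[
    [0, 0, 0, 0, 0, 0],
    [0, 0, 0, 0, 0, 0],
    [0, 0, 0, 0, 0, 0],
    [0, 0, 0, 0, 0, 0],
  ],
  fingers=28,
  force=18,
)

```text
time: 22.15
ee_pos: [0.3626, 0.3041, 0.0163]
eef_rot: [-0.08, 0.997, -0.0, 0.0]
ft_force: [-1.4, -0.8, 3.9]
width: 0.0382
grip_force: 18.0
```

```bash
python3 - <<'E'
from h import *
t=np.radians(76.4); by=np.array([np.cos(t),np.sin(t)]); B=np.array([.6566,.018])
p=B+.048*by+.009*by; go(*p,.12,76.4)
E
```

```text
t 22.15 now [0.3626 0.3041 0.0163] yaw -170.9
turn [2.000e-03 3.000e-03 1.409e+01] shift [-3.799  8.827 -2.592]
```

Call:
carry_out(
  moves=[
    [0, 0, -0.4, 0, 0, 0],
    [0, 0, -0.8, 0, 0, 0.1],
    [0, 0, -0.8, 0, 0, 1],
    [0, 0, -0.6, 0, 0, 1],
    [0, 0, 0, 0, 0, 1],
    [0, 0, 0, 0, 0, 1],
    [0, 0, 0, 0, 0, 1],
    [0, 0, 0, 0, 0, 1],
    [0, 0, 0, 0, 0, 1],
    [0, 0, 0, 0, 0, 1],
    [0, 0, 0, 0, 0, 1],
    [0, 0, 0, 0, 0, 1],
    [0, 0, 0, 0, 0, 1],
    [0, 0, 0, 0, 0, 1],
    [0, 0, 0, 0, 0, 1],
    [0, 0, 0, 0, 0, 1],
  ],
)

```text
time: 24.15
ee_pos: [0.3621, 0.3045, 0.121]
eef_rot: [0.787, 0.616, 0.0, -0.0]
ft_force: [-0.4, -0.1, 0.5]
width: 0.0378
grip_force: 18.0
```

Call:
carry_out(
  moves=[
    [-0.3, 0.5, 0, 0, 0, 0],
    [-0.42, 0.98, 0, 0, 0, 0],
    [-0.42, 0.98, 0, 0, 0, 0],
    [-0.42, 0.98, 0, 0, 0, 0],
    [-0.42, 0.98, 0, 0, 0, 0],
    [-0.42, 0.98, 0, 0, 0, 0],
    [-0.42, 0.98, 0, 0, 0, 0],
    [-0.42, 0.98, 0, 0, 0, 0],
    [-0.42, 0.98, 0, 0, 0, 0],
    [-0.14, 0.49, 0, 0, 0, 0],
    [0, 0, 0, 0, 0, 0],
    [0, 0, 0, 0, 0, 0],
  ],
)

```text
time: 25.65
ee_pos: [0.6688, 0.0742, 0.1207]
eef_rot: [0.786, 0.618, 0.0, -0.001]
ft_force: [-0.1, -0.1, -0.7]
width: 0.038
grip_force: 18.0
```

```bash
python3 - <<'E'
from h import *
c=cam("wrist"); save(c,"w8.png"); np.savez("w8.npz",**c)
t=np.radians(76.4); by=np.array([np.cos(t),np.sin(t)]); B=np.array([.6566,.018])
c6=dict(np.load("w6.npz"));P=plane(c6,[(221,92),(428,92),(332,194)],.03)[:,:2]
print(((P-B)@np.c_[[by[1],-by[0]],by]*1000).round(1))
p=B+.048*by+.009*by; go(*p,.0225,76.4)
E
```

```text
[[-64.7  81.6]
 [ 65.1  81.9]
 [  5.4  17. ]]
t 25.70 now [0.6688 0.0743 0.1207] yaw 76.4
turn [-0.002 -0.005  0.003] shift [-0.015  0.035  2.455]
```

The bin pose is confirmed to about 1 mm, with the rim at ±65/82 and the divider at 17. Descending.

Call:
carry_out(
  moves=[
    [-0.01, 0.03, 0.5, 0, 0, 0],
    [0, 0, 0.8, 0, 0, 0],
    [0, 0, 0.7, 0, 0, 0],
    [0, 0, 0.3, 0, 0, 0],
    [0, 0, 0.12, 0, 0, 0],
    [0, 0, 0.04, 0, 0, 0],
    [0, 0, 0, 0, 0, 0],
    [0, 0, 0, 0, 0, 0],
  ],
)

```text
time: 26.7
ee_pos: [0.6711, 0.0723, 0.0225]
eef_rot: [0.786, 0.618, 0.0, 0.0]
ft_force: [-0.5, -0.2, 0.1]
width: 0.0378
grip_force: 18.0
```

Call:
carry_out(
  moves=[
    [0, 0, 0, 0, 0, 0],
    [0, 0, 0, 0, 0, 0],
    [0, 0, -0.3, 0, 0, 0],
    [0, 0, -0.8, 0, 0, 0],
    [0, 0, -0.9, 0, 0, 0],
    [0, 0, -0.9, 0, 0, 0],
    [0, 0, -0.2, 0, 0, 0],
    [0, 0, 0, 0, 0, 0],
  ],
  fingers=55,
)

```text
time: 27.7
ee_pos: [0.6709, 0.0723, 0.1463]
eef_rot: [0.786, 0.618, 0.0, 0.0]
ft_force: [0.2, -0.1, -0.3]
width: 0.055
grip_force: 0.0
```

```bash
python3 - <<'E'
from h import *
c=cam("wrist"); save(c,"w9.png"); np.savez("w9.npz",**c)
k,z,P=top_face(c,(329,245)); print(k.mean(0),z,rect(P))
t=dict(np.load("top0.npz"))
for uv in ((269,259),(326,245)): k,z,P=top_face(t,uv,hw=14); print(k.mean(0),z,rect(P))
s=read_state(); print(s["joint_positions"].round(2))
go(.452,.018,.14,-51+90)
go(.452,.018,.14,-51-90)
E
```

```text
[324.09424084 250.82198953] 0.03180618050946471 [668.9  62.3  42.5  37.6  76.4]
[267.  259.5] 0.0364302056070247 [447.9  23.5  12.2   9.1  89. ]
[319.5 239.5] 0.03689078554119063 [ 536.2 -140.9 1996.4 1459.3   89. ]
[ 0.32  0.6  -0.72  1.4   0.4   1.29 -0.66]
t 27.75 now [0.6704 0.0721 0.1451] yaw 76.3
turn [-3.000e-03  5.000e-03  4.666e+00] shift [-5.094 -2.385  0.129]
t 27.75 now [0.6704 0.0721 0.1451] yaw 76.3
turn [-6.0000e-03 -4.0000e-03 -1.7834e+01] shift [5.094 2.385 0.129]
```

View pics/w9.png

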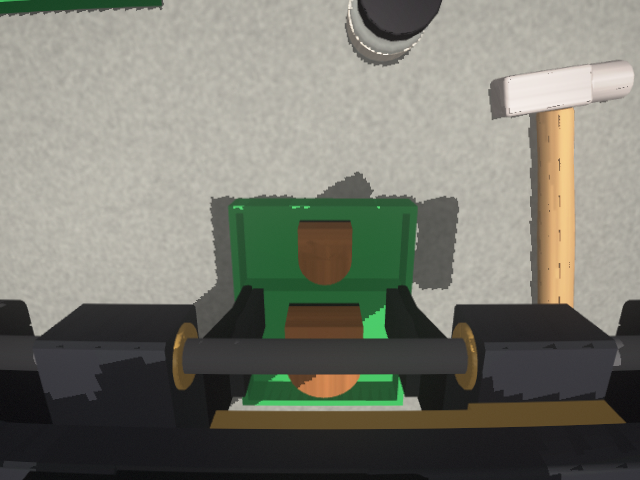

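The wrist view shows the small heel flat in the narrow bay at (325,250), top 31.8 mm, with the big heel behind the divider and the jar at (395,25) undisturbed. Next is carton a.

Call:
carry_out(
  moves=[
    [0, 0, 0, 0, 0, 0.95],
    [0, 0, 0, 0, 0, 0.95],
    [0, 0, 0, 0, 0, 0.95],
    [0, 0, 0, 0, 0, 0.95],
    [-0.3, -0.1, 0, 0, 0, 0.86],
    [-0.8, -0.4, 0.03, 0, 0, 0],
    [-0.8, -0.4, 0.03, 0, 0, 0],
    [-0.8, -0.4, 0.03, 0, 0, 0],
    [-0.8, -0.4, 0.03, 0, 0, 0],
    [-0.8, -0.4, 0, 0, 0, 0],
    [-0.8, -0.29, 0, 0, 0, 0],
    [0, 0, 0, 0, 0, 0],
    [0, 0, 0, 0, 0, 0],
  ],
  fingers=80,
)

```text
time: 29.38
ee_pos: [0.4529, 0.0166, 0.1406]
eef_rot: [0.943, 0.334, -0.0, -0.0]
ft_force: [-0.0, 0.4, 1.1]
width: 0.0799
grip_force: 0.0
```

```bash
python3 - <<'E'
from h import *
c=cam("wrist"); save(c,"w10.png"); np.savez("w10.npz",**c)
for k in blobs(c,(5,60,30),(28,255,255),800,(180,80,470,310)): print(k.mean(0),rect(plane(c,k,.038)))
k,z,P=top_face(c,(320,245)); q=rect(P); print(k.mean(0),z,q)
go(*(q[:2]/1000),.026,q[4]+90)
E
```

```text
[320.71980676 258.84541063] [445.3  13.3  61.9  10.  -50.9]
[320.73333333 225.78222222] [463.6  28.   61.9  18.8 -51.8]
[320.58208955 243.57835821] 0.03910264795407342 [453.9  20.3  62.3  30.  -50.9]
t 29.43 now [0.4531 0.0169 0.1407] yaw 39.1
turn [-0.003 -0.001 -0.005] shift [ 0.069 -0.055  2.866]
```

View pics/w10.png

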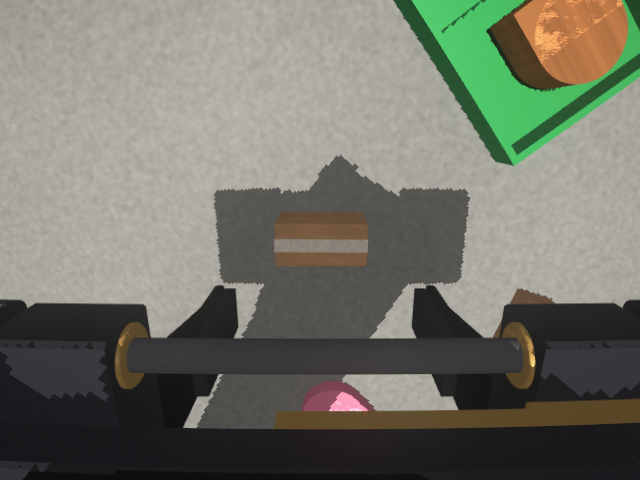

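The wrist view shows carton a square between the fingers, top at (321,243), 62 x 30 measured, with the tape strip on top.

Call:
carry_out(
  moves=[
    [0.07, -0.05, 0.4, 0, 0, 0],
    [0, 0, 0.8, 0, 0, 0],
    [0, 0, 0.8, 0, 0, 0],
    [0, 0, 0.5, 0, 0, 0],
    [0, 0, 0.25, 0, 0, 0],
    [0, 0, 0.12, 0, 0, 0],
    [0, 0, 0, 0, 0, 0],
  ],
)

```text
time: 30.3
ee_pos: [0.4538, 0.0201, 0.0262]
eef_rot: [0.942, 0.334, 0.0, -0.0]
ft_force: [-0.8, -0.2, 0.4]
width: 0.0801
grip_force: 0.0
```

Call:
carry_out(
  moves=[
    [0, 0, 0, 0, 0, 0],
    [0, 0, 0, 0, 0, 0],
    [0, 0, 0, 0, 0, 0],
    [0, 0, 0, 0, 0, 0],
  ],
  fingers=52,
  force=22,
)

```text
time: 30.8
ee_pos: [0.4538, 0.0198, 0.0265]
eef_rot: [0.943, 0.334, 0.0, 0.0]
ft_force: [0.3, -0.1, 5.2]
width: 0.0618
grip_force: 22.0
```

```bash
python3 - <<'E'
from h import *
t=np.radians(10.9); p=np.array([.567,-.362])-.1*np.array([np.cos(t),np.sin(t)]); go(*p,.15,10.9)
E
```

```text
t 30.80 now [0.4538 0.0198 0.0265] yaw 39.0
turn [ 4.000e-03 -3.000e-03  3.517e+00] shift [-1.527  9.908 -3.088]
```

Call:
carry_out(
  moves=[
    [0, 0, -0.4, 0, 0, 0],
    [0, 0, -0.8, 0, 0, 0.52],
    [0, 0, -0.9, 0, 0, 1],
    [0, 0, -0.6, 0, 0, 1],
    [0, 0, -0.4, 0, 0, 1],
    [-0.1, 0.7, 0, 0, 0, 0],
    [-0.15, 0.98, 0, 0, 0, 0],
    [-0.15, 0.98, 0, 0, 0, 0],
    [-0.15, 0.98, 0, 0, 0, 0],
    [-0.15, 0.98, 0, 0, 0, 0],
    [-0.15, 0.98, 0, 0, 0, 0],
    [-0.15, 0.98, 0, 0, 0, 0],
    [-0.15, 0.98, 0, 0, 0, 0],
    [-0.15, 0.98, 0, 0, 0, 0],
    [-0.15, 0.98, 0, 0, 0, 0],
    [-0.08, 0.4, 0, 0, 0, 0],
    [0, 0, 0, 0, 0, 0],
    [0, 0, 0, 0, 0, 0],
  ],
)

```text
time: 33.05
ee_pos: [0.469, -0.3795, 0.1504]
eef_rot: [0.995, 0.096, 0.0, -0.0]
ft_force: [0.9, 0.5, -1.6]
width: 0.0621
grip_force: 22.0
```

```bash
python3 - <<'E'
from h import *
s=read_state(); print(s["width"],s["ee_pos"].round(4),s["joint_positions"].round(2))
c=cam("wrist"); save(c,"w11.png"); np.savez("w11.npz",**c)
E
```

```text
0.06212293495626415 [ 0.469  -0.3795  0.1504] [ 0.87  0.37 -0.33  1.62  0.12  1.18 -0.86]
```

View pics/w11.png

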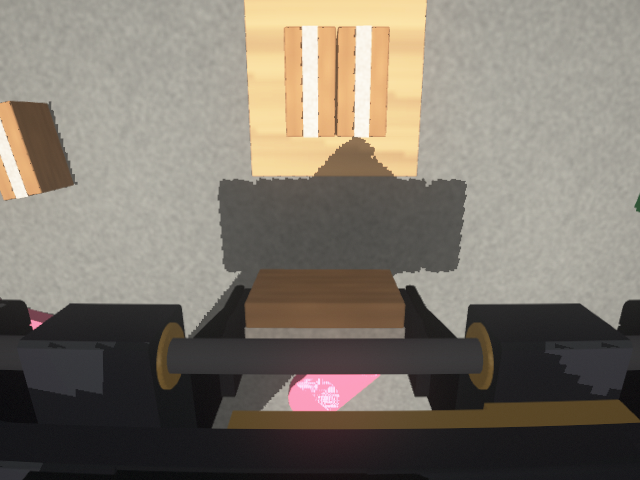

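The wrist view shows the board ahead with the two fixed cartons' tops at columns 285-388, rows 27-136, long way running up the image. The held carton is at (325,290), crosswise. Carton b is at (35,150).

```bash
python3 - <<'E'
from h import *
c=dict(np.load("w11.npz"))
V,U=np.mgrid[0:200,200:460]; D=depth(c,np.c_[U.ravel(),V.ravel()]); m=((D[:,2]>.044)&(D[:,2]<.056)).reshape(U.shape).astype(np.uint8)
print("z",np.median(D[m.ravel()>0,2]))
m=cv2.morphologyEx(m,cv2.MORPH_CLOSE,np.ones((5,5)))
k=max(cv2.findContours(m,0,1)[0],key=cv2.contourArea)[:,0]+[200.,0]
q=rect(plane(c,k,.050)); print(q,k.min(0),k.max(0))
P=plane(c,[(285,27),(388,27),(388,136),(286,136)],.05); print(P.mean(0),rect(P), [np.degrees(np.arctan2(*(P[a]-P[b])[[1,0]])) for a,b in ((0,3),(1,2),(0,1),(3,2))])
B=plane(c,[(252,176),(417,176),(245,5),(426,5)],.012); print("board near edge mid",B[:2].mean(0),[np.degrees(np.arctan2(*(B[a]-B[b])[[1,0]])) for a,b in ((2,0),(3,1),(0,1))])
t=dict(np.load("top0.npz")); print("top depth",depth(t,[(390,217),(398,217)])[:,2])
E
```

```text
z 0.050882753276356996
[ 572.1 -366.7   62.4   61.5   11.1] [284.  26.] [389. 137.]
[ 0.57230296 -0.36717816  0.05      ] [ 572.4 -367.5   62.7   61.3  -78.9] [np.float64(10.1687421401608), np.float64(13.313208379640068), np.float64(101.1087135339048), np.float64(101.07252468552292)]
board near edge mid [ 0.51343344 -0.37861716  0.012     ] [np.float64(10.72359181994085), np.float64(11.369938409370121), np.float64(101.05193422447513)]
top depth [0.04864572 0.05276126]
```

```bash
python3 -c "
from h import *
go(.5888,-.3635,.0775,11.1)"
```

```text
t 33.10 now [ 0.469  -0.3795  0.1505] yaw 11.0
turn [-0.003 -0.003 -0.011] shift [3.016 0.184 1.824]
```

Call:
carry_out(
  moves=[
    [0.5, 0.04, 0, 0, 0, -0.01],
    [0.8, 0.05, 0, 0, 0, 0],
    [0.8, 0.05, 0, 0, 0, 0],
    [0.6, 0.04, 0.2, 0, 0, 0],
    [0.32, 0, 0.4, 0, 0, 0],
    [0, 0, 0.3, 0, 0, 0],
    [0, 0, 0, 0, 0, 0],
    [0, 0, 0, 0, 0, 0],
    [0, 0, 0, 0, 0, 0],
  ],
)

```text
time: 34.22
ee_pos: [0.5882, -0.366, 0.115]
eef_rot: [0.995, 0.095, 0.0, 0.0]
ft_force: [-0.6, -0.9, -0.9]
width: 0.0621
grip_force: 22.0
```

```bash
python3 -c "
from h import *
go(.5888,-.3635,.0772,11.1)"
```

```text
t 34.23 now [ 0.5882 -0.366   0.115 ] yaw 10.9
turn [ 0.007 -0.005 -0.022] shift [ 0.026 -0.059  0.946]
```

Call:
carry_out(
  moves=[
    [0.02, -0.06, 0.3, 0, 0, -0.02],
    [0, 0, 0.35, 0, 0, 0],
    [0, 0, 0.17, 0, 0, 0],
    [0, 0, 0, 0, 0, 0],
    [0, 0, 0, 0, 0, 0],
  ],
)

```text
time: 34.85
ee_pos: [0.5889, -0.363, 0.0816]
eef_rot: [0.995, 0.097, 0.0, 0.0]
ft_force: [-1.1, -0.1, -1.2]
width: 0.0616
grip_force: 22.0
```

```bash
python3 -c "
from h import *
go(.5888,-.3635,.0772,11.1); print(read_state()['ft_force'])"
```

```text
t 34.85 now [ 0.5889 -0.363   0.0816] yaw 11.1
turn [ 0.002 -0.003  0.003] shift [-0.005  0.011  0.111]
[-1.095315   -0.08965057 -1.21218829]
```

Call:
carry_out(
  moves=[
    [0, 0.01, 0.06, 0, 0, 0],
    [0, 0, 0.05, 0, 0, 0],
    [0, 0, 0, 0, 0, 0],
    [0, 0, 0, 0, 0, 0],
  ],
)

```text
time: 35.35
ee_pos: [0.5888, -0.3633, 0.0771]
eef_rot: [0.995, 0.097, 0.0, 0.0]
ft_force: [-0.5, 0.5, -1.6]
width: 0.0614
grip_force: 22.0
```

```bash
python3 -c "
from h import *
go(.5888,-.3635,.0772,11.1); print(read_state()['ft_force'])"
```

```text
t 35.35 now [ 0.5888 -0.3633  0.0771] yaw 11.1
turn [ 0.001 -0.001  0.003] shift [-0.001  0.004 -0.004]
[-0.48153111  0.50382978 -1.57601843]
```

Call:
carry_out(
  moves=[
    [0, 0, 0.02, 0, 0, 0],
    [0, 0, 0, 0, 0, 0],
  ],
)

```text
time: 35.6
ee_pos: [0.5889, -0.3633, 0.0766]
eef_rot: [0.995, 0.097, 0.0, 0.0]
ft_force: [-1.4, 1.5, 4.3]
width: 0.0615
grip_force: 22.0
```

Call:
carry_out(
  moves=[
    [0, 0, 0, 0, 0, 0],
    [0, 0, 0, 0, 0, 0],
    [0, 0, -0.2, 0, 0, 0],
    [0, 0, -0.7, 0, 0, 0],
    [0, 0, -0.8, 0, 0, 0],
    [-0.8, 0, 0, 0, 0, 0],
    [-0.9, 0, 0, 0, 0, 0],
    [-0.4, 0, 0, 0, 0, 0],
    [0, 0, 0, 0, 0, 0],
    [0, 0, 0, 0, 0, 0],
  ],
  fingers=76,
)

```text
time: 36.85
ee_pos: [0.5078, -0.3787, 0.1443]
eef_rot: [0.995, 0.098, 0.001, -0.0]
ft_force: [0.4, 0.1, -0.6]
width: 0.0756
grip_force: 0.0
```

```bash
python3 - <<'E'
from h import *
c=cam("wrist"); save(c,"w12.png"); np.savez("w12.npz",**c)
V,U=np.mgrid[0:290,150:500]; D=depth(c,np.c_[U.ravel(),V.ravel()])
m=((D[:,2]>.080)&(D[:,2]<.096)&(c["range_z"][V.ravel(),U.ravel()]>.1)).reshape(U.shape).astype(np.uint8)
k=max(cv2.findContours(m,0,1)[0],key=cv2.contourArea)[:,0]+[150.,0]
print(k.min(0),k.max(0),np.median(D[m.ravel()>0,2]),rect(plane(c,k,.088)))
# carton b from the first wrist view and w11
w=dict(np.load("w1.npz")); kk=top_face(w,(138,50),hw=75); print(kk[1],rect(kk[2]))
w=dict(np.load("w11.npz")); kk=top_face(w,(12,150),hw=75); print(kk[1],rect(kk[2]))
t=dict(np.load("top0.npz")); 
for k in blobs(t,(5,40,60),(30,255,255),30,(310,228,345,262)): print(k.mean(0),rect(plane(t,k,.038)))
E
```

```text
[263.  89.] [389. 151.] 0.08896707404317897 [ 588.6 -363.7   63.2   30.   -79.3]
0.03891163537950443 [ 490.7 -158.6   61.2   31.2   20.6]
0.03900045644009842 [ 492.7 -160.4   62.6   32.3   17.9]
[325.96666667 244.95      ] [ 489.4 -155.6   71.2   39.5   21.4]
```

Carton a sits at (588.6,-363.7), yaw -79.3, within about 0.5 mm of plan. Next is carton b.

```bash
python3 -c "
from h import *
go(.4915,-.159,.14,109.5)"
```

```text
t 36.90 now [ 0.5078 -0.3786  0.1442] yaw 11.2
turn [ 4.0000e-03 -6.0000e-03 -1.2285e+01] shift [5.311 1.448 0.105]
```

Call:
carry_out(
  moves=[
    [0, 0, 0, 0, 0, -1],
    [0, 0, 0, 0, 0, -1],
    [0, 0, 0, 0, 0, -1],
    [0, 0, 0, 0, 0, -1],
    [0, 0, 0, 0, 0, -1],
    [0, 0, 0, 0, 0, -1],
    [0, 0, 0, 0, 0, -1],
    [0, 0, 0, 0, 0, -1],
    [0, 0, 0, 0, 0, -1],
    [0, 0, 0, 0, 0, -1],
    [0, 0, 0, 0, 0, -1],
    [0, 0, 0, 0, 0, -1],
    [0.3, 0.1, 0.1, 0, 0, -0.28],
    [0.9, 0.25, 0, 0, 0, 0],
    [0.9, 0.25, 0, 0, 0, 0],
    [0.9, 0.25, 0, 0, 0, 0],
    [0.9, 0.25, 0, 0, 0, 0],
    [0.9, 0.25, 0, 0, 0, 0],
    [0.51, 0.1, 0, 0, 0, 0],
    [0, 0, 0, 0, 0, 0],
  ],
  fingers=80,
)

```text
time: 39.4
ee_pos: [0.4913, -0.1585, 0.1402]
eef_rot: [0.577, 0.816, -0.0, 0.0]
ft_force: [0.2, 0.0, -0.4]
width: 0.08
grip_force: 0.0
```

Call:
carry_out(
  moves=[
    [0, 0, 0, 0, 0, 0],
    [0, 0, 0, 0, 0, 0],
  ],
)

```text
time: 39.65
ee_pos: [0.4911, -0.1612, 0.14]
eef_rot: [0.579, 0.815, -0.0, -0.0]
ft_force: [0.6, -0.1, 0.4]
width: 0.0798
grip_force: 0.0
```

```bash
python3 - <<'E'
from h import *
c=cam("wrist"); save(c,"w13.png"); np.savez("w13.npz",**c)
k,z,P=top_face(c,(322,243)); q=rect(P); print(k.mean(0),z,q)
go(*(q[:2]/1000),.026,q[4]+90)
E
```

```text
[327.64814815 241.08518519] 0.03907822165119754 [ 491.5 -156.3   62.    30.5   20.8]
t 39.70 now [ 0.4911 -0.161   0.14  ] yaw 109.3
turn [-0.    -0.001 -0.193] shift [0.106 0.051 2.85 ]
```

Call:
carry_out(
  moves=[
    [0.11, 0.05, 0.4, 0, 0, -0.19],
    [0, 0, 0.8, 0, 0, 0],
    [0, 0, 0.8, 0, 0, 0],
    [0, 0, 0.5, 0, 0, 0],
    [0, 0, 0.25, 0, 0, 0],
    [0, 0, 0.1, 0, 0, 0],
    [0, 0, 0, 0, 0, 0],
    [0, 0, 0, 0, 0, 0],
  ],
)

```text
time: 40.7
ee_pos: [0.4921, -0.1553, 0.0269]
eef_rot: [0.567, 0.824, 0.0, 0.001]
ft_force: [-0.0, 1.0, -0.2]
width: 0.0799
grip_force: 0.0
```

Call:
carry_out(
  moves=[
    [0, 0, 0, 0, 0, 0],
    [0, 0, 0, 0, 0, 0],
    [0, 0, 0, 0, 0, 0],
    [0, 0, 0, 0, 0, 0],
  ],
  fingers=52,
  force=22,
)

```text
time: 41.2
ee_pos: [0.4916, -0.1552, 0.0263]
eef_rot: [0.567, 0.824, -0.0, 0.0]
ft_force: [-0.4, 0.3, 2.9]
width: 0.0617
grip_force: 22.0
```

```bash
python3 - <<'E'
from h import *
go(.5554,-.3701,.15,11.1)
E
```

```text
t 41.20 now [ 0.4916 -0.1552  0.0263] yaw 110.9
turn [2.0000e-03 2.0000e-03 1.2473e+01] shift [ 0.53   5.579 -3.092]
```

Call:
carry_out(
  moves=[
    [0, 0, -0.4, 0, 0, 0],
    [0, 0, -0.8, 0, 0, 0.47],
    [0, 0, -0.9, 0, 0, 1],
    [0, 0, -0.7, 0, 0, 1],
    [0, 0, -0.3, 0, 0, 1],
    [0, 0, 0, 0, 0, 1],
    [0, 0, 0, 0, 0, 1],
    [0, 0, 0, 0, 0, 1],
    [0, 0, 0, 0, 0, 1],
    [0, 0, 0, 0, 0, 1],
    [0, 0, 0, 0, 0, 1],
    [0, 0, 0, 0, 0, 1],
    [0, 0, 0, 0, 0, 1],
    [0, 0, 0, 0, 0, 1],
    [0.05, 0.6, 0, 0, 0, 0],
    [0.1, 0.98, 0, 0, 0, 0],
    [0.1, 0.98, 0, 0, 0, 0],
    [0.1, 0.98, 0, 0, 0, 0],
    [0.1, 0.98, 0, 0, 0, 0],
    [0.08, 0.98, 0, 0, 0, 0],
  ],
)

```text
time: 43.7
ee_pos: [0.5548, -0.3695, 0.1505]
eef_rot: [0.995, 0.098, 0.0, 0.0]
ft_force: [1.3, 0.2, -1.1]
width: 0.062
grip_force: 22.0
```

Call:
carry_out(
  moves=[
    [0, 0.08, 0, 0, 0, 0],
    [0, 0, 0.3, 0, 0, 0],
    [0, 0, 0.3, 0, 0, 0],
    [0, 0, 0, 0, 0, 0],
    [0, 0, 0, 0, 0, 0],
    [0, 0, 0, 0, 0, 0],
  ],
)

```text
time: 44.45
ee_pos: [0.5557, -0.3699, 0.1268]
eef_rot: [0.995, 0.097, 0.0, 0.0]
ft_force: [0.6, 0.0, 0.3]
width: 0.0621
grip_force: 22.0
```

```bash
python3 - <<'E'
from h import *
go(.556,-.3700,.0770,11.1)
c=cam("wrist"); save(c,"w14.png"); np.savez("w14.npz",**c)
E
```

```text
t 44.45 now [ 0.5557 -0.3699  0.1268] yaw 11.1
turn [ 0.005 -0.004  0.006] shift [0.006 0.003 1.244]
```

View pics/w14.png

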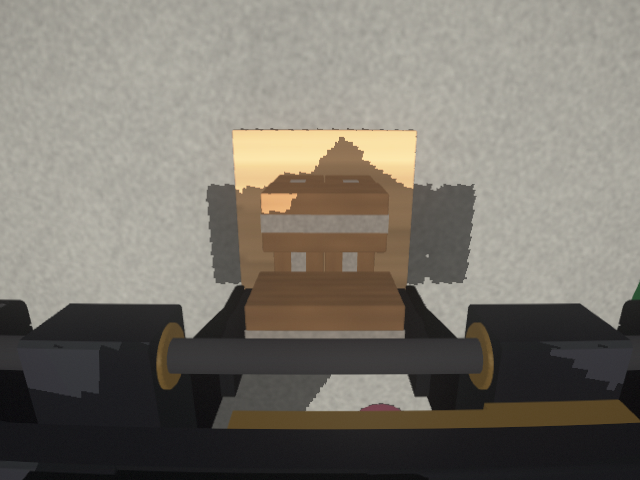

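The wrist view shows carton a lying square and crosswise on the lower pair at (325,220). The held carton b is at (325,300), parallel to it and clear on the near side.

Call:
carry_out(
  moves=[
    [0, 0, 0.4, 0, 0, 0],
    [0, 0, 0.4, 0, 0, 0],
    [0, 0, 0.25, 0, 0, 0],
    [0, 0, 0.1, 0, 0, 0],
    [0, 0, 0.04, 0, 0, 0],
    [0, 0, 0, 0, 0, 0],
    [0, 0, 0, 0, 0, 0],
  ],
)

```text
time: 45.38
ee_pos: [0.5557, -0.3701, 0.0791]
eef_rot: [0.995, 0.097, 0.0, 0.0]
ft_force: [0.3, -0.3, -1.4]
width: 0.0619
grip_force: 22.0
```

```bash
python3 -c "
from h import *
go(.556,-.3700,.0768,11.1); print(read_state()['ft_force'])"
```

```text
t 45.38 now [ 0.5557 -0.3701  0.0791] yaw 11.1
turn [ 0.005 -0.004  0.003] shift [ 0.008 -0.002  0.057]
[ 0.30370288 -0.29399648 -1.38752425]
```

Call:
carry_out(
  moves=[
    [0.01, 0, 0.03, 0, 0, 0],
    [0, 0, 0.03, 0, 0, 0],
    [0, 0, 0, 0, 0, 0],
    [0, 0, 0, 0, 0, 0],
  ],
)

```text
time: 45.88
ee_pos: [0.556, -0.37, 0.0764]
eef_rot: [0.995, 0.097, 0.0, 0.0]
ft_force: [-0.6, 0.2, 2.8]
width: 0.062
grip_force: 22.0
```

Call:
carry_out(
  moves=[
    [0, 0, 0, 0, 0, 0],
    [0, 0, 0, 0, 0, 0],
    [0, 0, -0.2, 0, 0, 0],
    [0, 0, -0.7, 0, 0, 0],
    [0, 0, -0.8, 0, 0, 0],
    [-0.4, 0, -0.2, 0, 0, 0],
    [-0.7, 0, 0, 0, 0, 0],
    [-0.3, 0, 0, 0, 0, 0],
    [0, 0, 0, 0, 0, 0],
    [0, 0, 0, 0, 0, 0],
  ],
  fingers=76,
)

```text
time: 47.12
ee_pos: [0.5016, -0.3802, 0.152]
eef_rot: [0.995, 0.097, 0.0, -0.0]
ft_force: [-0.6, 0.2, -0.2]
width: 0.0759
grip_force: 0.0
```

```bash
python3 - <<'E'
from h import *
c=cam("wrist"); np.savez("w15.npz",**c)
V,U=np.mgrid[0:290,150:500]; D=depth(c,np.c_[U.ravel(),V.ravel()])
m=((D[:,2]>.080)&(D[:,2]<.096)&(c["range_z"][V.ravel(),U.ravel()]>.1)).reshape(U.shape).astype(np.uint8)
o=np.array([572.1,-366.8]);t=np.radians(11.1);M=np.array([[np.cos(t),-np.sin(t)],[np.sin(t),np.cos(t)]])
for k in cv2.findContours(m,0,1)[0]:
    if cv2.contourArea(k)<800: continue
    k=k[:,0]+[150.,0]; q=rect(plane(c,k,.088)); print(k.min(0),k.max(0),q,(q[:2]-o)@M)
print(np.median(D[m.ravel()>0,2]))
a,b=np.load("top0.npz"),cam("top"); np.savez("top2.npz",**b)
for u,v in ((207,165),(350,162)):
    print("change near bystander",np.abs(a["pixels"][v-18:v+19,u-18:u+19].astype(int)-b["pixels"][v-18:v+19,u-18:u+19]).mean())
go(.45,-.35,.25,11)
E
```

```text
[267. 146.] [384. 201.] [ 555.  -370.5   63.    29.5  -78.8] [-17.49243583  -0.33865723]
[264.  77.] [386. 137.] [ 588.5 -363.7   63.2   29.7  -78.8] [16.69001779 -0.11535299]
0.08895954699881448
change near bystander 1.994399805210616
change near bystander 2.1042123204285366
t 47.23 now [ 0.5017 -0.3801  0.152 ] yaw 11.2
turn [-0.003 -0.003  0.024] shift [-1.126 -0.985 -2.451]
```

```bash
python3 - <<'E'
from h import *
c=dict(np.load("top2.npz"))
for k in blobs(c,(5,90,40),(30,255,255),60,(120,160,300,260)): print(k.mean(0).round(),rect(plane(c,k,.02)))
print(np.abs(read_state()["joint_vel"]).max()); print(r.close_job())
E
```

```text
[159. 227.] [553.  358.2 139.   51.2  78.9]
[277. 194.] [650.  -12.1  61.7  59.3  75.5]
[253. 189.] [668.6  63.1  43.4  37.7  89.1]
0.0027826022775916956
the job is handed in; nothing more can be done
None
```

The job is handed in at about 47 s: the sole lies flat in the tray, each heel stands in its bay, both cartons sit crosswise on the stack within about 0.5 mm of plan, and the jar and mug look unmoved in the top view.

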